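# Twist a purge cap off its nested stack into the weld kit tray

## Robot

A 6-joint arm with a two-finger parallel gripper is mounted at the origin on the work surface. World frame = base frame: x ahead of the robot, y to its left, z up, the work surface at z = 0. Lengths are in m, angles in rad, forces in N, time in s.
With the tool pointing down it reaches from about 0.35 to 0.775 m from the base axis. Payload 5.5 kg.
Tool frame: the origin (TCP) lies at the very end of the fingers, on their centre line; the grasp point (between the pads) lies 19 mm behind it (grip_point_offset is the distance from the TCP to the grasp point, in m); z points along the fingers, y is the direction in which the jaws open and shut (so a half turn about z gives the same grasp; the last joint's range is limited). The gripper opens to 85 mm and grips with 20 to 120 N. Pads are 22 mm wide; open, the fingers measure 114 mm over their backs; the gripper's body (76 mm by 85 mm) begins 54 mm behind the grasp point. The pads swing forward as they close: fully open they stand 13 mm farther back than shut.
Start: joints at [1.028, 0.313, 0.046, 1.304, 0, 1.431], TCP at [0.225, 0.529, 0.231] pointing down, gripper open.
Joint ranges: [-2.76, 2.76], [-0.86, 1.69], [-1.03, 1.26], [-2.2, 2.34], [-1.47, 1.5], [-3.14, 3.14]. Speed limits (rad/s): [2.57, 2.57, 3.14, 3.14, 3.14, 3.14].

## Interface

Orientations are given as a unit quaternion [w, x, y, z].
In Python, from workcell import * gives the robot as it stands.
- The arm moves only by the shell command python3 -m crank 'ROWS' [OPENING] [FORCE]. ROWS is a JSON object of lists of equal length, an entry for each row: "travel": the shift along the tool's x, y, z in units of 40 mm (1.0 is 40 mm), a list of three; "turn": the turn about the tool's z in rad. In form: {"travel": [[x, y, z], ...], "turn": [turn, ...]}. A call has 1 to 5 rows; each row is the pose to reach, as a shift and turn from the pose commanded when the call began, along the tool's axes at that moment; what a row does not reach only later rows make up. A row lasts 1/12 s, in which the tool goes at most 41.7 mm and 7.16 degrees, less where a joint would pass 70% of its speed; a pose out of reach is approached as far as the arm can. A call with a gripper value outside its range is refused whole. OPENING is the finger opening in mm, from 0 to 85.4, set as the call begins (- or left out, the last holds). The fingers move at their own pace and stop on an object; FORCE is the grip in N (left out, the last holds). Time passes only in rows, so rows that repeat a pose let the fingers close. It gives the time, the measured TCP pose, the force and the opening at its end, in the units of the state.
- get_state(): the state, without advancing time (a new reading comes with each control period).
- read_camera(name): name is "scene" or "top" or "wrist"; returns a dict with "image" (480x640x3 uint8, red, green, blue), "K" (3x3 intrinsics, pixels), "R" (3x3) and "t" (3): a world point X has camera coordinates R X + t. Camera axes: x right, y down, z forward; pixel columns grow to the right and rows downward; lengths in m; the calibration is good to about 2 mm. A picture is of the moment at which its call begins. There is no depth.
- hand_in(): hands the job in, once; it reports no verdict.
The state is a dict: "clock": time; "joint_pos": joint angles; "qvel": joint speeds; "tau": joint torques, N m; "tcp_pos": TCP position; "orientation": TCP orientation; "wrist_force": force on the tool from outside, world axes, zero at the start; "ft_torque": the same for the moment, N m; "finger_gap": finger opening in m.
Only numpy, scipy, OpenCV 4.12 (cv2) and the standard library are available. Lean on these libraries where they do the work, as an engineer would, in place of code of your own. Each camera call takes 0.05 s, during which the arm holds its last target. There are 200 camera calls.

## Task

Make up the kit tray for the next pipe weld: first move the steel tube stub that was left on the tray's round pad over to the tray's square pad, and stand it there upright. Then take only the top purge cap off the stack in the stand, twisting it counter-clockwise (seen from above) while you lift so that it comes free without pulling the caps below up, and set it upright and well centred on the round pad. Put things down rather than drop them, and leave the other caps, the canister and the tall bottle where they are.

Things in the scene. Friction and masses are not known exactly. Their poses are not given: they have to be found in the camera images.
- cap_top: Top one of three identical steel purge caps, 56 mm high, 0.2 kg: spigot 33 mm wide at z 0-22 mm, then an open cup 56 mm wide from a flat shoulder (z 22) to the rim (z 56). Two wings 7 mm thick reach along +y and -y to 40 mm from the axis, z 30-52. Origin: on the axis at the spigot's foot. Grip the cup across its width, off the wings, fingertips above the shoulder: the cap below is as wide.
- cap_middle: Second cap, same shape and origin. Shoulder rests on rim below (34 mm pitch), spigot inside. Two spigot pins (along x) of the cap above are hooked in its slot, which slopes up counter-clockwise. To free the top: turn it counter-clockwise 50 degrees (40 to 120) from locked, raising it 5 mm meanwhile (1 mm play), then lift 30 mm straight. Posts keep this cap from turning; nothing holds it down.
- cap_bottom: Lowest cap of the stack, same shape and origin as cap_top, its wings too between the stand's posts. In the locked stack the wings of all three caps are in line within 5 degrees; turning the top one clockwise soon meets a stop.
- stand: Fixed aluminium stand: a ring 76 mm across and 24 mm high, with two pairs of upright posts 80 mm high, 44 mm from the axis at most, at its +y and -y sides. Origin: on the ring's axis at the table. Its y axis runs along the wings of the locked caps.
- tray: Fixed black kit tray, 195 mm square; floor top 5 mm, walls and two crossing dividers 17 mm above the table, 5 mm thick. Four bays 90 mm square, centred 47.5 mm from the tray's centre along its x and y: one has the round pad, one the square pad, one the spare cap, one the canister. Origin: centre of its underside.
- round_pad: Grey round pad, 60 mm across and 3 mm thick, fixed flat in the middle of one bay; the place for the purge cap. Origin: centre of its underside on the tray floor (5 mm above the table).
- square_pad: Grey square pad, 62 mm wide and 3 mm thick, fixed flat in the middle of another bay; the place for the tube stub. Origin: centre of its underside on the tray floor (5 mm above the table).
- stub: Loose stub of steel tube standing upright on the round pad at the start: 38 mm outer diameter, 3 mm wall, 45 mm high, 0.12 kg. Origin: centre of its lower end; z along its axis.
- spare_cap: A purge cap of the same shape and origin as cap_top, standing alone in a bay of the tray; leave it.
- canister: Closed white plastic jar with a black lid, 44 mm across and 65 mm high, standing in a bay of the tray; leave it. Origin: centre of its underside.
- spray: Tall white plastic bottle with a black cap, 54 mm across and 170 mm high, standing on the table between stand and tray; leave it. Origin: centre of its underside.
Mind the look-alikes: they are no part of the job. What is shaped like the stub but purple or red is not meant.

How it is judged:
On the way, in this order (a step that is already met when the one before it is completed fails the run):
1. the tube stub stands on the square pad, let go (horizontal distance between stub and square_pad below 0.02 m and angle between stub's own z axis and vertical below 0.1 rad and z of stub in the frame of square_pad below 0.006 m and contact force between stub and the fingers below 0.1 N), for 0.2 s.
2. the top cap is twisted free and lifted clear, the cap below stays down (z of cap_top in the frame of cap_middle above 0.06 m and distance of cap_middle from where it was at the start of the episode below 0.008 m), for 0.1 s.
At the end, for the whole second after the job is handed in: Top cap upright (0.1 rad) and at rest on the round pad within 15 mm of its centre; stub upright and at rest on the square pad within 20 mm; the other two caps of the stack within 8 mm of their start; spare cap, canister and tall bottle upright within 30 mm of theirs (horizontal distance between cap_top and round_pad below 0.015 m and z of cap_top in the frame of round_pad below 0.006 m and angle between each of cap_top, stub's own z axis and vertical below 0.1 rad and linear speed of each of cap_top, stub below 0.02 m/s and horizontal distance between stub and square_pad below 0.02 m and z of stub in the frame of square_pad below 0.006 m and distance of each of cap_middle, cap_bottom from where it was at the start of the episode below 0.008 m and angle between cap_middle's own z axis and vertical below 0.08 rad and distance of each of spare_cap, canister, spray from where it was at the start of the episode below 0.03 m and angle between each of spare_cap, canister, spray's own z axis and vertical below 0.2 rad); the robot touches nothing.
It fails at once if the middle cap of the stack is pulled up or dragged by more than 12 mm (distance of cap_middle from where it was at the start of the episode above 0.012 m).
It fails at once if the cap is dropped (falls free faster than 0.65 m/s, about 20 mm) (linear speed of cap_top above 0.65 m/s and contact force between cap_top and the fingers below 0.1 N).
It fails at once if the stub is dropped (falls free faster than 0.65 m/s, about 20 mm) (linear speed of stub above 0.65 m/s and contact force between stub and the fingers below 0.1 N).
It fails at once if the spare cap, canister or tall bottle is knocked more than 30 mm away (distance of any of spare_cap, canister, spray from where it was at the start of the episode above 0.03 m).
It also fails if it takes over 64 s, if anything falls off the work surface, if the arm or the gripper's body presses on something with over 40 N, if the wrist force passes 120 N, or if a joint passes its speed limit or range.

## Working session

There is one attempt and no reset: what is moved stays moved. The work goes in short steps, Python scripts to look and compute and a shell command to move; the robot and the scene stay as the last step left them, time stands still between calls to the robot, and variables do not carry over. Pictures are saved under pics/ and viewed, about 8 in all and at most 12, crops included, and the job is handed in when it is done.

```bash
mkdir -p pics; ls; python3 - <<'E'
from workcell import *
import cv2
s=get_state();print(s)
for n in("scene","top"):
    c=read_camera(n);cv2.imwrite(f"pics/{n}0.png",c["image"][:,:,::-1]);print(n,c["K"],c["R"],c["t"])
E
```

```text
pics
{'clock': 0.0, 'joint_pos': array([ 1.02840449e+00,  3.14002616e-01,  4.49647273e-02,  1.30358456e+00,
       -1.32953737e-05,  1.43117239e+00]), 'qvel': array([ 1.58407863e-03, -7.94692604e-06, -1.19541306e-04,  3.61233882e-04,
        1.93337144e-03,  8.59118686e-04]), 'tau': array([ 9.47625995e-04, -4.80621707e+01,  2.98536658e+01,  1.91042660e-02,
        2.00879335e-04,  3.95251192e-06]), 'tcp_pos': array([0.22513902, 0.52853482, 0.23040177]), 'orientation': array([-2.99096470e-04,  2.00025414e-01,  9.79790284e-01, -8.62708084e-04]), 'wrist_force': array([-0.0985993 ,  0.10598149, -0.6300124 ]), 'ft_torque': array([0.03358218, 0.00801334, 0.01273441]), 'finger_gap': 0.08542578885099368}
scene [[611.96412846   0.         325.31517524]
 [  0.         611.96412846 233.830417  ]
 [  0.           0.           1.        ]] [[ 0.21948678  0.97558847  0.00725931]
 [ 0.65746986 -0.14241125 -0.73990028]
 [-0.72080437  0.1671711  -0.6726774 ]] [-0.18282425 -0.29265431  1.50090016]
top [[621.1706795    0.         312.93496321]
 [  0.         621.1706795  235.11202395]
 [  0.           0.           1.        ]] [[ 1.50465080e-03 -9.99759547e-01 -2.18765696e-02]
 [-9.94831351e-01  7.24613594e-04 -1.01538458e-01]
 [ 1.01529895e-01  2.19162772e-02 -9.94591050e-01]] [0.07100152 0.54318236 1.18654656]
```

View pics/top0.png

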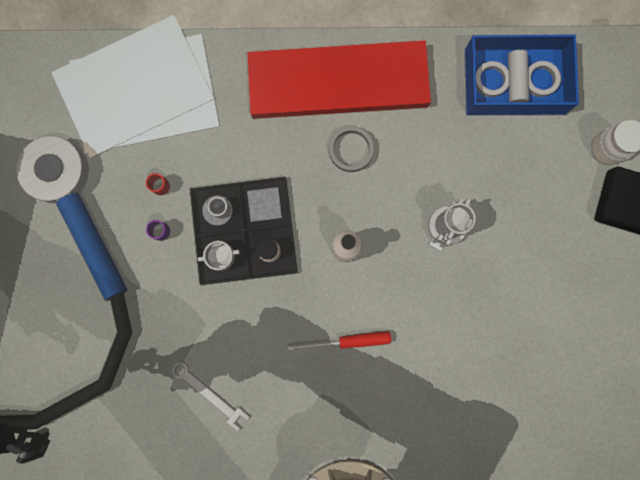

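View pics/scene0.png

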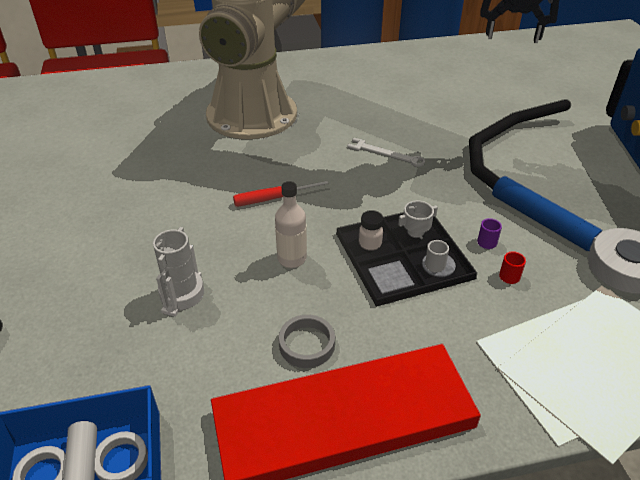

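Top picture: the tray sits around (245,230). Its bays hold the grey tube stub on the round pad (217,208), the square pad (265,204), the spare cap (219,255) and the canister (268,250). The bottle is at (347,245) and the stack with its stand at (455,222). Stub candidates are grey (217,208), red (157,183) and purple (157,230). The grey one on the round pad fits the description. I'll confirm it in an enlarged crop.

```bash
cat >h.py <<'E'
from workcell import *
import numpy as np,cv2
def ray(c,uv,z):
    d=c["R"].T@np.linalg.inv(c["K"])@np.array([uv[0],uv[1],1.]);o=-c["R"].T@c["t"]
    return o+d*(z-o[2])/d[2]
def proj(c,X):
    p=c["K"]@(c["R"]@np.asarray(X,float)+c["t"]);return p[:2]/p[2]
def tri(c1,u1,c2,u2):
    A=[];b=[]
    for c,u in((c1,u1),(c2,u2)):
        d=c["R"].T@np.linalg.inv(c["K"])@np.array([u[0],u[1],1.]);d/=np.linalg.norm(d);P=np.eye(3)-np.outer(d,d)
        A.append(P);b.append(P@(-c["R"].T@c["t"]))
    return np.linalg.solve(sum(A),sum(b))
E
python3 - <<'E'
from h import *
c=read_camera("top");im=c["image"];g=im.max(2)
m=np.zeros(g.shape,np.uint8);m[165:300,180:310]=(g<60)[165:300,180:310]
m=cv2.morphologyEx(m,cv2.MORPH_CLOSE,np.ones((5,5)))
k=max(cv2.findContours(m,0,2)[0],key=cv2.contourArea)
r=cv2.minAreaRect(k);print(r);b=cv2.boxPoints(r)
P=np.array([ray(c,p,.017)for p in b]);print(P.round(4),P.mean(0));print([np.linalg.norm(P[i]-P[i-1]) for i in range(4)])
s=read_camera("scene")
a=cv2.resize(im[165:295,180:310],(400,400),interpolation=2)
a2=cv2.resize(im[180:260,415:495],(400,400),interpolation=2)
e=cv2.resize(s["image"][190:310,330:480],(400,320),interpolation=2);e2=cv2.resize(s["image"][220:320,120:220],(320,320),interpolation=2)
e2=cv2.copyMakeBorder(e2,0,0,0,80,0)
M=np.vstack([np.hstack([a,a2]),np.hstack([e,e2])]);M=cv2.resize(M,(666,600))
cv2.imwrite("pics/crop1.png",M[:,:,::-1])
E
```

```text
((242.8572998046875, 230.4771270751953), (96.62677001953125, 97.6196517944336), 83.1572265625)
[[0.6385 0.3201 0.017 ]
 [0.6615 0.1263 0.017 ]
 [0.4703 0.1025 0.017 ]
 [0.4473 0.2932 0.017 ]] [0.55441833 0.21050438 0.017     ]
[np.float64(0.1930573163389466), np.float64(0.19517552352263096), np.float64(0.19272308666939392), np.float64(0.19202999788744432)]
```

View pics/crop1.png

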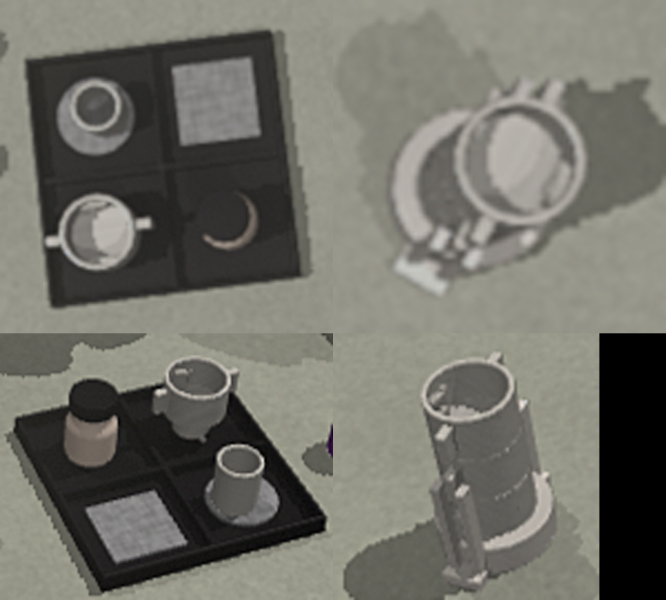

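The crop confirms it: the grey tube stands on the grey round pad, with its rim at about (217,206). The square pad is free. The top cap's rim centre is at about (460,218) in the top view and (171,242) in the scene view. Next I'll measure more precisely.

```bash
python3 - <<'E'
from h import *
c=read_camera("top");s=read_camera("scene");g=cv2.cvtColor(c["image"],cv2.COLOR_RGB2GRAY)
m=np.zeros(g.shape,np.uint8);m[178:228,240:290]=(g>90)[178:228,240:290]
m=cv2.morphologyEx(m,cv2.MORPH_OPEN,np.ones((5,5)))
for k in cv2.findContours(m,0,2)[0]:
    if cv2.contourArea(k)>300:
        r=cv2.minAreaRect(k);print("sq",r,ray(c,r[0],.008).round(4))
gs=cv2.cvtColor(s["image"],cv2.COLOR_RGB2GRAY)
print("stub",ray(c,(217.1,206),.053).round(4),proj(s,ray(c,(217.1,206),.053)))
X=tri(c,(459.9,218.4),s,(170.7,242.5));print("cap",X.round(4),ray(c,(459.9,218.4),.126).round(4))
T=np.array([.5544,.2105]);u=np.array([.118,-.993]);v=np.array([.993,.118])
print("round",T+.0475*(v-u),"square",T+.0475*(u+v))
st=get_state();q=st["orientation"];from scipy.spatial.transform import Rotation as R
A=R.from_quat(q[[1,2,3,0]]).as_matrix();d=np.r_[ray(c,(217.1,206),.053)[:2],.15]-st["tcp_pos"]
print(A.round(3),(A.T@d/.04).round(2))
E
```

```text
sq ((264.0000305175781, 204.00001525878906), (31.141693115234375, 31.36255645751953), 83.6598129272461) [0.6079 0.1698 0.008 ]
stub [0.5973 0.256  0.053 ] [437.97980482 247.68767482]
cap [ 0.5634 -0.1944  0.1239] [ 0.5631 -0.1946  0.126 ]
round [0.5959625 0.2632725] square [0.6071725 0.1689375]
[[-0.92   0.392 -0.   ]
 [ 0.392  0.92  -0.   ]
 [ 0.    -0.001 -1.   ]] [-11.23  -2.63   2.03]
```

```bash
python3 -m crank '{"travel":[[-0.6,-0.14,0],[-1.5,-0.35,0],[-2.4,-0.56,0],[-3.3,-0.77,0],[-4.2,-0.98,0]],"turn":[0,0,0,0,0]}' 64
python3 -m crank '{"travel":[[-0.9,-0.21,0],[-1.8,-0.42,0],[-2.7,-0.63,0],[-3.6,-0.84,0],[-4.5,-1.05,0]],"turn":[0,0,0,0,0]}'
python3 -m crank '{"travel":[[-0.9,-0.2,0],[-1.7,-0.4,0],[-2.3,-0.55,0],[-2.53,-0.6,0],[-2.53,-0.6,0]],"turn":[0,0,0,0,0]}'
python3 -m crank '{"travel":[[0,0,0],[0,0,0]],"turn":[0,0]}'
python3 - <<'E'
from h import *
c=read_camera("wrist");print(c["K"],c["R"].round(3),c["t"],-c["R"].T@c["t"])
st=get_state();print(st["tcp_pos"],st["orientation"])
for n,X in dict(stub=(.597,.256,.053),rp=(.596,.2633,.008),sq=(.6076,.1693,.008)).items():print(n,proj(c,X).round(1))
cv2.imwrite("pics/w1.png",c["image"][:,:,::-1])
E
```

```text
clock: 0.72
tcp_pos: [0.3656, 0.4261, 0.2314]
orientation: [0.0, 0.2, 0.98, 0.0]
wrist_force: [0.4, 0.1, 0.8]
finger_gap: 0.0639
clock: 1.13
tcp_pos: [0.515, 0.3166, 0.2314]
orientation: [0.0, 0.2, 0.98, 0.0]
wrist_force: [0.2, 0.6, -0.5]
finger_gap: 0.064
clock: 1.55
tcp_pos: [0.5991, 0.2544, 0.2305]
orientation: [-0.0, 0.202, 0.979, -0.0]
wrist_force: [-0.8, 0.7, 0.1]
finger_gap: 0.064
clock: 1.72
tcp_pos: [0.5963, 0.257, 0.2313]
orientation: [-0.0, 0.199, 0.98, 0.0]
wrist_force: [-1.0, 0.4, -0.3]
finger_gap: 0.0638
[[380.4173106    0.         319.52557841]
 [  0.         380.4173106  232.87782558]
 [  0.           0.           1.        ]] [[ 0.391  0.92   0.001]
 [ 0.882 -0.374  0.288]
 [ 0.265 -0.112 -0.958]] [-0.46916039 -0.46647286  0.24925966] [0.52844994 0.2851469  0.37318988]
[0.59616219 0.25732529 0.23152439] [-2.48399059e-04  1.99165460e-01  9.79965842e-01  8.58778700e-05]
stub [319.3 208.8]
rp [325.8 194.5]
sq [244.3 240.9]
```

View pics/w1.png

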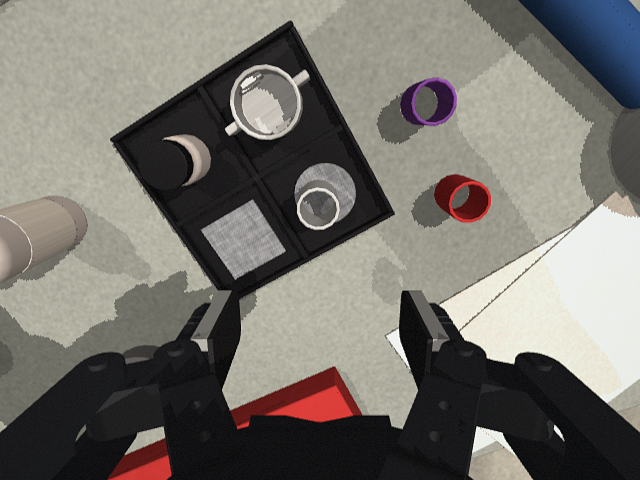

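The wrist view shows the stub rim at (319,208), the round pad at (326,194) and the square pad at (244,240). All are within 1 px of prediction, so I'll grasp.

```bash
python3 -m crank '{"travel":[[-0.03,-0.02,0.7],[-0.03,-0.02,1.6],[-0.03,-0.02,2.5],[-0.03,-0.02,3.3],[-0.03,-0.02,3.9]],"turn":[0,0,0,0,0]}'
python3 -m crank '{"travel":[[0,0,0.4],[0,0,0.8],[0,0,1.1],[0,0,1.3],[0,0,1.36]],"turn":[0,0,0,0,0]}'
python3 -m crank '{"travel":[[0,0,0],[0,0,0],[0,0,0],[0,0,0],[0,0,0]],"turn":[0,0,0,0,0]}' 30 40
python3 -m crank '{"travel":[[0,0,0],[0,0,0],[0,0,0],[0,0,0],[0,0,0]],"turn":[0,0,0,0,0]}'
```

```text
clock: 2.18
tcp_pos: [0.5955, 0.256, 0.0729]
orientation: [-0.001, 0.199, 0.98, -0.001]
wrist_force: [0.0, 0.7, -0.0]
finger_gap: 0.0643
clock: 2.6
tcp_pos: [0.5969, 0.2555, 0.0198]
orientation: [-0.001, 0.199, 0.98, -0.0]
wrist_force: [-0.2, -0.2, 0.2]
finger_gap: 0.0638
clock: 3.02
tcp_pos: [0.5991, 0.2553, 0.0222]
orientation: [0.001, 0.2, 0.98, 0.001]
wrist_force: [-0.6, 0.4, 3.7]
finger_gap: 0.0368
clock: 3.43
tcp_pos: [0.5991, 0.2553, 0.0222]
orientation: [0.001, 0.2, 0.98, 0.001]
wrist_force: [0.0, 0.1, 4.9]
finger_gap: 0.0371
```

```bash
python3 -m crank '{"travel":[[0,0,-0.3],[0,0,-0.8],[0,0,-1.2],[-0.15,-0.3,-1.2],[-0.4,-0.75,-1.2]],"turn":[0,0,0,0,0]}'
python3 -m crank '{"travel":[[-0.25,-0.45,0],[-0.5,-0.89,0],[-0.62,-1.1,0],[-0.64,-1.14,0],[-0.64,-1.14,0]],"turn":[0,0,0,0,0]}'
python3 -m crank '{"travel":[[0,0,0],[0,0,0.3],[0,0,0.6],[0,0,0.85],[0,0,1.0]],"turn":[0,0,0,0,0]}'
python3 -m crank '{"travel":[[0,0,0],[0,0,0.04],[0,0,0.08],[0,0,0.12],[0,0,0.12]],"turn":[0,0,0,0,0]}'
```

```text
clock: 3.85
tcp_pos: [0.6018, 0.2218, 0.0701]
orientation: [0.001, 0.199, 0.98, 0.001]
wrist_force: [0.3, -0.4, -2.3]
finger_gap: 0.0369
clock: 4.27
tcp_pos: [0.6066, 0.1682, 0.0685]
orientation: [-0.0, 0.201, 0.98, 0.0]
wrist_force: [-0.9, 0.4, -1.9]
finger_gap: 0.0373
clock: 4.68
tcp_pos: [0.6058, 0.17, 0.0274]
orientation: [-0.001, 0.199, 0.98, -0.0]
wrist_force: [-0.3, -0.2, -1.9]
finger_gap: 0.0366
clock: 5.1
tcp_pos: [0.6071, 0.1691, 0.0243]
orientation: [0.0, 0.2, 0.98, 0.0]
wrist_force: [0.1, 0.4, -2.0]
finger_gap: 0.0371
```

```bash
python3 -m crank '{"travel":[[0,0,0.03],[0,0,0.03],[0,0,0.05],[0,0,0.05],[0,0,0.05]],"turn":[0,0,0,0,0]}'
python3 - <<'E'
from h import *
c=read_camera("wrist");i=c["image"]
print(get_state()["tcp_pos"],get_state()["wrist_force"]);cv2.imwrite("pics/w2.png",i[150:420,170:470,::-1])
E
```

```text
clock: 5.52
tcp_pos: [0.607, 0.1691, 0.0223]
orientation: [0.0, 0.2, 0.98, 0.0]
wrist_force: [-0.0, -0.3, -0.9]
finger_gap: 0.0372
[0.60703032 0.16906816 0.02226407] [-0.69980227  0.37636309 -0.8697864 ]
```

View pics/w2.png

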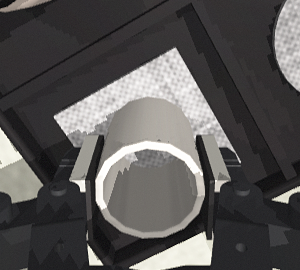

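The stub is gripped upright over the square pad, with its rim centred at about crop (150,190). It is just touching, so I'll lower it a hair, then release.

```bash
python3 -m crank '{"travel":[[0,0,0.03],[0,0,0.03],[0,0,0.03]],"turn":[0,0,0]}'
python3 -m crank '{"travel":[[0,0,0],[0,0,0],[0,0,0],[0,0,0],[0,0,0]],"turn":[0,0,0,0,0]}' 60
python3 -m crank '{"travel":[[0,0,0],[0,0,-0.3],[0,0,-0.9],[0,0,-1.8],[0,0,-2.7]],"turn":[0,0,0,0,0]}'
python3 -m crank '{"travel":[[0,0,-0.9],[0,0,-1.8],[0,0,-2.7],[0,0,-3.2],[0,0,-3.2]],"turn":[0,0,0,0,0]}'
python3 -m crank '{"travel":[[0,0,0],[0,0,0]],"turn":[0,0]}'
python3 - <<'E'
from h import *
c=read_camera("wrist");print(get_state()["tcp_pos"])
print("exp",proj(c,(.6075,.1695,.053)))
cv2.imwrite("pics/w3.png",c["image"][:,:,::-1])
E
```

```text
clock: 5.82
tcp_pos: [0.6071, 0.1691, 0.0222]
orientation: [0.0, 0.2, 0.98, 0.0]
wrist_force: [-3.1, -0.5, 5.4]
finger_gap: 0.0372
clock: 6.23
tcp_pos: [0.6068, 0.1691, 0.0207]
orientation: [-0.0, 0.2, 0.98, 0.0]
wrist_force: [-0.0, 0.3, -0.5]
finger_gap: 0.06
clock: 6.65
tcp_pos: [0.6058, 0.1689, 0.1298]
orientation: [-0.001, 0.2, 0.98, -0.0]
wrist_force: [1.0, 0.0, 0.1]
finger_gap: 0.0601
clock: 7.07
tcp_pos: [0.6091, 0.1695, 0.2643]
orientation: [0.005, 0.2, 0.98, 0.002]
wrist_force: [0.5, 0.4, 1.0]
finger_gap: 0.0601
clock: 7.23
tcp_pos: [0.6064, 0.169, 0.2565]
orientation: [-0.0, 0.2, 0.98, -0.0]
wrist_force: [0.6, 0.2, -0.7]
finger_gap: 0.0599
[0.60610694 0.16895254 0.25570233]
exp [320.99322419 202.19421162]
```

View pics/w3.png

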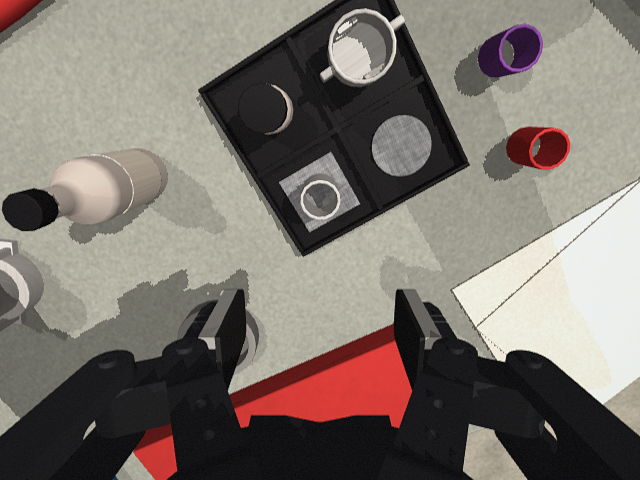

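The stub stands centred on the square pad at (320,200), as expected at (321,202). The round pad at (401,146) is free. Now over to the stack, above the bottle.

```bash
python3 -m crank '{"travel":[[-0.15,-0.5,0],[-0.4,-1.35,0],[-0.65,-2.2,0],[-0.9,-3.1,0],[-1.15,-4.0,0]],"turn":[0,0,0,0,0]}' 85
python3 -m crank '{"travel":[[-0.26,-0.9,0],[-0.52,-1.8,0],[-0.78,-2.7,0],[-1.04,-3.6,0],[-1.3,-4.4,0]],"turn":[0,0,0,0,0]}'
python3 -m crank '{"travel":[[-0.1,-0.3,0],[-0.12,-0.38,0],[-0.12,-0.38,0],[-0.12,-0.38,0],[-0.12,-0.38,0]],"turn":[0,0,0,0,0]}'
python3 - <<'E'
from h import *
c=read_camera("wrist");s=get_state();print(s["tcp_pos"],s["orientation"],s["joint_pos"].round(3))
print("exp",proj(c,(.5632,-.1945,.126)))
cv2.imwrite("pics/w4.png",c["image"][:,:,::-1])
E
```

```text
clock: 7.7
tcp_pos: [0.585, 0.0028, 0.2549]
orientation: [-0.002, 0.2, 0.98, -0.0]
wrist_force: [0.9, -0.2, 1.1]
finger_gap: 0.085
clock: 8.12
tcp_pos: [0.5637, -0.1802, 0.255]
orientation: [-0.002, 0.2, 0.98, 0.0]
wrist_force: [0.9, -0.0, -0.4]
finger_gap: 0.085
clock: 8.53
tcp_pos: [0.5638, -0.1925, 0.2566]
orientation: [-0.0, 0.199, 0.98, 0.0]
wrist_force: [0.2, 0.1, -0.3]
finger_gap: 0.0849
[ 0.56396653 -0.19251779  0.25679931] [-1.67729559e-04  1.98917067e-01  9.80016279e-01  2.56811522e-04] [-0.464  0.351  0.161  1.381  0.    -0.063]
exp [317.3067979  222.23517419]
```

View pics/w4.png

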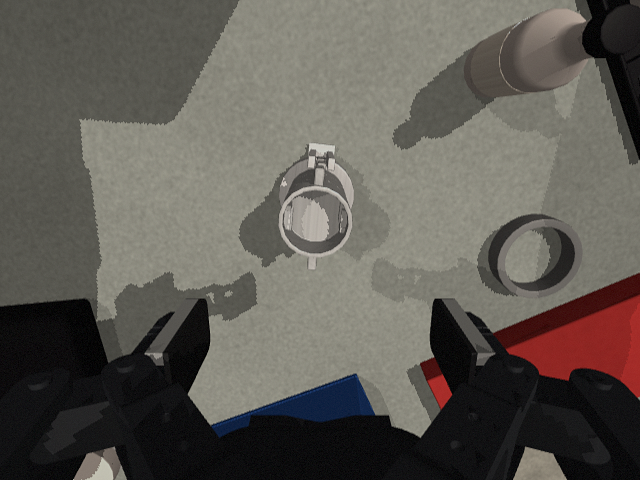

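The rim is centred at about (316,222). Its wings at (313,264) and (319,175) lie along the tool's x axis, so the jaws already face the bare cup sides. I'll descend and grip.

```bash
python3 -m crank '{"travel":[[0,-0.07,0.5],[0,-0.07,1.2],[0,-0.07,1.9],[0,-0.07,2.5],[0,-0.07,2.9]],"turn":[0,0,0,0,0]}'
python3 -m crank '{"travel":[[0,0,0.3],[0,0,0.6],[0,0,0.85],[0,0,1.0],[0,0,1.05]],"turn":[0,0,0,0,0]}'
python3 -m crank '{"travel":[[0,0,0],[0,0,0],[0,0,0]],"turn":[0,0,0]}'
python3 - <<'E'
from h import *
c=read_camera("wrist");print(get_state()["tcp_pos"],proj(c,(.5629,-.1952,.126)))
cv2.imwrite("pics/w5.png",c["image"][130:480,120:520,::-1])
E
```

```text
clock: 9.0
tcp_pos: [0.5618, -0.1946, 0.1384]
orientation: [-0.001, 0.199, 0.98, 0.001]
wrist_force: [-0.0, -0.2, 0.1]
finger_gap: 0.0849
clock: 9.42
tcp_pos: [0.5624, -0.1958, 0.0979]
orientation: [-0.001, 0.199, 0.98, 0.0]
wrist_force: [-0.2, 0.4, 0.1]
finger_gap: 0.0852
clock: 9.67
tcp_pos: [0.5633, -0.1971, 0.0998]
orientation: [0.001, 0.2, 0.98, -0.0]
wrist_force: [-0.6, 0.4, 1.0]
finger_gap: 0.0844
[ 0.5632312  -0.19715318  0.09972736] [325.80593096 337.19730123]
```

View pics/w5.png

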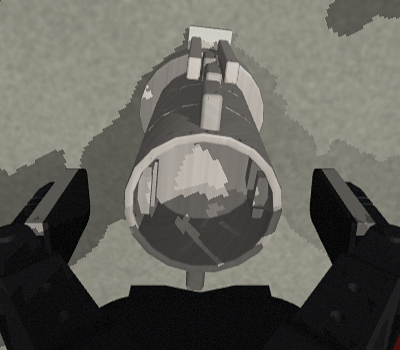

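The rim is centred at crop (203,201), about 1 mm from the jaw centre line. I'll trim and close.

```bash
python3 -m crank '{"travel":[[0.045,0.03,0.05],[0.045,0.03,0.05],[0.045,0.03,0.05]],"turn":[0,0,0]}'
python3 -m crank '{"travel":[[0,0,0],[0,0,0],[0,0,0],[0,0,0],[0,0,0]],"turn":[0,0,0,0,0]}' 50 50
python3 -m crank '{"travel":[[0,0,0],[0,0,0],[0,0,0],[0,0,0],[0,0,0]],"turn":[0,0,0,0,0]}'
```

```text
clock: 9.97
tcp_pos: [0.5613, -0.195, 0.0969]
orientation: [-0.0, 0.2, 0.98, 0.0]
wrist_force: [-0.1, -0.4, -0.6]
finger_gap: 0.0852
clock: 10.38
tcp_pos: [0.5618, -0.1953, 0.0974]
orientation: [0.001, 0.2, 0.98, -0.0]
wrist_force: [-0.1, 0.5, 3.6]
finger_gap: 0.0538
clock: 10.8
tcp_pos: [0.5619, -0.1953, 0.0974]
orientation: [0.001, 0.2, 0.98, -0.0]
wrist_force: [-0.6, -0.7, 5.0]
finger_gap: 0.0539
```

```bash
python3 -m crank '{"travel":[[0,0,-0.005],[0,0,-0.013],[0,0,-0.022],[0,0,-0.03],[0,0,-0.04]],"turn":[-0.04,-0.1,-0.16,-0.22,-0.28]}'
python3 - <<'E'
from h import *
s=get_state();print(s["wrist_force"],s["ft_torque"],s["tcp_pos"])
E
```

```text
clock: 11.22
tcp_pos: [0.5613, -0.195, 0.098]
orientation: [-0.0, 0.06, 0.998, 0.0]
wrist_force: [0.6, -0.2, 0.1]
finger_gap: 0.054
[ 0.58183318 -0.22256429  0.0892102 ] [-0.09250925 -0.1456434  -0.0400768 ] [ 0.56134619 -0.19498231  0.09800365]
```

```bash
python3 -m crank '{"travel":[[0,0,-0.01],[0,0,-0.02],[0,0,-0.03],[0,0,-0.04],[0,0,-0.045]],"turn":[-0.06,-0.12,-0.18,-0.24,-0.3]}'
python3 -m crank '{"travel":[[0,0,-0.01],[0,0,-0.02],[0,0,-0.03],[0,0,-0.04],[0,0,-0.045]],"turn":[-0.06,-0.12,-0.18,-0.24,-0.3]}'
python3 -m crank '{"travel":[[0,0,0],[0,0,-0.01],[0,0,-0.01]],"turn":[-0.06,-0.12,-0.12]}'
python3 - <<'E'
from h import *
s=get_state();print(s["wrist_force"],s["ft_torque"],s["tcp_pos"],s["joint_pos"].round(2))
c=read_camera("wrist");cv2.imwrite("pics/w6.png",c["image"][130:480,120:520,::-1])
E
```

```text
clock: 11.63
tcp_pos: [0.5611, -0.1948, 0.0993]
orientation: [-0.001, -0.09, 0.996, 0.0]
wrist_force: [0.3, -1.2, -2.2]
finger_gap: 0.0541
clock: 12.05
tcp_pos: [0.5607, -0.1947, 0.1007]
orientation: [-0.001, -0.238, 0.971, 0.001]
wrist_force: [0.4, -0.1, -2.6]
finger_gap: 0.054
clock: 12.3
tcp_pos: [0.5607, -0.1947, 0.1012]
orientation: [-0.001, -0.295, 0.956, 0.001]
wrist_force: [0.1, -0.3, -2.4]
finger_gap: 0.0541
[ 0.12865235 -0.30042604 -2.41123497] [-0.11146839 -0.06300161 -0.06801597] [ 0.56074506 -0.1946847   0.10120022] [-0.47  0.42 -0.13  1.03  0.   -1.07]
```

View pics/w6.png

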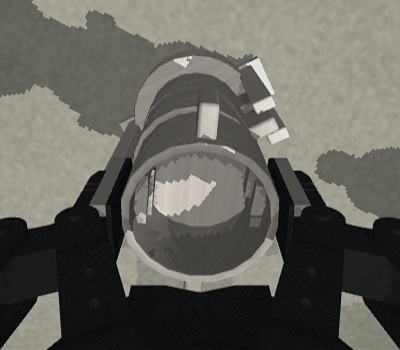

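The cap has turned with the gripper: its wing at crop (207,118) is still in line with the tool, while the posts are off to (262,95). The force matches one cap's weight. I'll lift slowly and watch the force.

```bash
python3 -m crank '{"travel":[[0,0,-0.02],[0,0,-0.04],[0,0,-0.04],[0,0,-0.06],[0,0,-0.06]],"turn":[-0.05,-0.1,-0.1,-0.1,-0.1]}'
python3 -m crank '{"travel":[[0,0,-0.03],[0,0,-0.06],[0,0,-0.09],[0,0,-0.09],[0,0,-0.09]],"turn":[0,0,0,0,0]}'
```

```text
clock: 12.77
tcp_pos: [0.5612, -0.1949, 0.1046]
orientation: [-0.0, -0.341, 0.94, 0.0]
wrist_force: [0.0, -1.1, -2.5]
finger_gap: 0.054
clock: 13.18
tcp_pos: [0.5615, -0.1951, 0.1087]
orientation: [0.0, -0.341, 0.94, -0.0]
wrist_force: [0.1, 0.3, -1.7]
finger_gap: 0.0541
```

The cap is free: it is 11 mm up and the wrist still carries only its own weight. Lifting up.

```bash
python3 -m crank '{"travel":[[0,0,-0.2],[0,0,-0.5],[0,0,-0.8],[0,0,-1.2],[0,0,-1.6]],"turn":[0,0,0,0,0]}'
python3 -m crank '{"travel":[[0,0,-0.5],[0,0,-1.0],[0,0,-1.5],[0,0,-1.9],[0,0,-2.1]],"turn":[0,0,0,0,0]}'
python3 -m crank '{"travel":[[0,0,0],[0,0,0],[0,0,0]],"turn":[0,0,0]}'
python3 - <<'E'
from h import *
from scipy.spatial.transform import Rotation as R
c=read_camera("top");im=c["image"];s=get_state();print(s["tcp_pos"],s["wrist_force"])
sc=read_camera("scene")
g=cv2.cvtColor(im,cv2.COLOR_RGB2GRAY)
m=np.zeros(g.shape,np.uint8);m[180:232,195:242]=(g>75)[180:232,195:242]
m=cv2.morphologyEx(m,cv2.MORPH_OPEN,np.ones((5,5)))
for k in cv2.findContours(m,0,2)[0]:
    if len(k)>20:
        e=cv2.fitEllipse(k);print(e,ray(c,e[0],.008))
q=s["orientation"];A=R.from_quat(q[[1,2,3,0]]).as_matrix();print(A.round(3),A.T@(np.r_[.596,.2633,s["tcp_pos"][2]]-s["tcp_pos"])/.04)
a=cv2.resize(sc["image"][160:340,110:290],(540,540),interpolation=2)
cv2.imwrite("pics/s7.png",a[:,:,::-1])
E
```

```text
clock: 13.6
tcp_pos: [0.5612, -0.1949, 0.1735]
orientation: [-0.0, -0.342, 0.94, 0.0]
wrist_force: [0.2, -0.1, -3.6]
finger_gap: 0.0541
clock: 14.02
tcp_pos: [0.5622, -0.1954, 0.2597]
orientation: [0.001, -0.342, 0.94, -0.001]
wrist_force: [-0.2, -0.2, -2.6]
finger_gap: 0.0545
clock: 14.27
tcp_pos: [0.561, -0.1948, 0.2553]
orientation: [-0.001, -0.342, 0.94, 0.001]
wrist_force: [0.4, 0.2, -2.5]
finger_gap: 0.0542
[ 0.5608155  -0.19475428  0.25499662] [-0.72904945 -0.61634269 -3.15956554]
((216.91162109375, 209.85964965820312), (29.280607223510742, 29.926359176635742), 47.24267578125) [0.59625285 0.26423223 0.008     ]
[[-0.767 -0.642 -0.002]
 [-0.642  0.767  0.001]
 [ 0.001  0.002 -1.   ]] [-8.02649875  8.21477088  0.01229993]
```

View pics/s7.png

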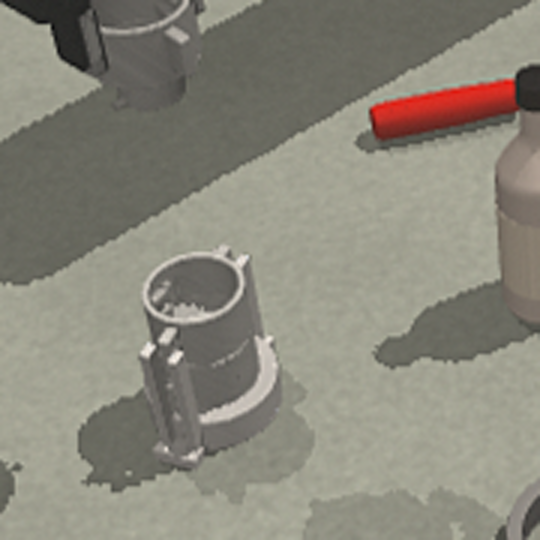

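The top cap hangs in the gripper and the other two are still seated in the stand at crop (195,290). Carrying it to the round pad.

```bash
python3 -m crank '{"travel":[[-0.3,0.3,0],[-0.8,0.8,0],[-1.4,1.4,0],[-2.0,2.05,0],[-2.6,2.7,0]],"turn":[0,0,0,0,0]}'
python3 -m crank '{"travel":[[-0.6,0.63,0],[-1.2,1.25,0],[-1.8,1.85,0],[-2.4,2.45,0],[-3.0,3.05,0]],"turn":[0,0,0,0,0]}'
python3 -m crank '{"travel":[[-0.6,0.6,0],[-1.2,1.2,0],[-1.8,1.8,0],[-2.2,2.25,0],[-2.43,2.48,0]],"turn":[0,0,0,0,0]}'
python3 -m crank '{"travel":[[0,0,0],[0,0,0],[0,0,0.5],[0,0,1.2],[0,0,1.9]],"turn":[0,0,0,0,0]}'
python3 -m crank '{"travel":[[0,0,0.7],[0,0,1.3],[0,0,1.7],[0,0,1.9],[0,0,1.9]],"turn":[0,0,0,0,0]}'
python3 -m crank '{"travel":[[0,0,0],[0,0,0],[0,0,0]],"turn":[0,0,0]}'
python3 - <<'E'
from h import *
c=read_camera("wrist");s=get_state();print(s["tcp_pos"],s["wrist_force"],s["joint_pos"].round(2))
cv2.imwrite("pics/w8.png",c["image"][:,:,::-1])
p=s["tcp_pos"]; print("rp",proj(c,(.5962,.2638,.008)),"capfoot",proj(c,(p[0],p[1],p[2]-.027)),"rim",proj(c,(p[0],p[1],p[2]+.029)))
E
```

```text
clock: 14.78
tcp_pos: [0.5713, -0.0443, 0.2553]
orientation: [-0.001, -0.341, 0.94, 0.001]
wrist_force: [1.5, -0.8, -4.5]
finger_gap: 0.0542
clock: 15.2
tcp_pos: [0.5849, 0.1268, 0.2555]
orientation: [-0.001, -0.342, 0.94, 0.0]
wrist_force: [0.7, -0.3, -1.9]
finger_gap: 0.0542
clock: 15.62
tcp_pos: [0.5955, 0.2667, 0.2549]
orientation: [-0.001, -0.343, 0.939, 0.001]
wrist_force: [-0.6, -0.2, -3.1]
finger_gap: 0.0541
clock: 16.03
tcp_pos: [0.5972, 0.2619, 0.1807]
orientation: [0.001, -0.341, 0.94, -0.0]
wrist_force: [0.2, 0.2, -3.6]
finger_gap: 0.0543
clock: 16.45
tcp_pos: [0.595, 0.2614, 0.1022]
orientation: [-0.002, -0.341, 0.94, -0.0]
wrist_force: [0.1, -0.5, -3.0]
finger_gap: 0.0542
clock: 16.7
tcp_pos: [0.5976, 0.2636, 0.1064]
orientation: [0.002, -0.341, 0.94, -0.0]
wrist_force: [0.6, 0.5, -1.9]
finger_gap: 0.0547
[0.59748673 0.2637033  0.10628775] [ 0.51464351  0.11186027 -2.68453017] [ 0.29  0.52  0.05  1.1   0.   -0.4 ]
rp [321.70794381 233.36193959] capfoot [320.6922579  278.70368147] rim [321.22367703 345.72217141]
```

View pics/w8.png

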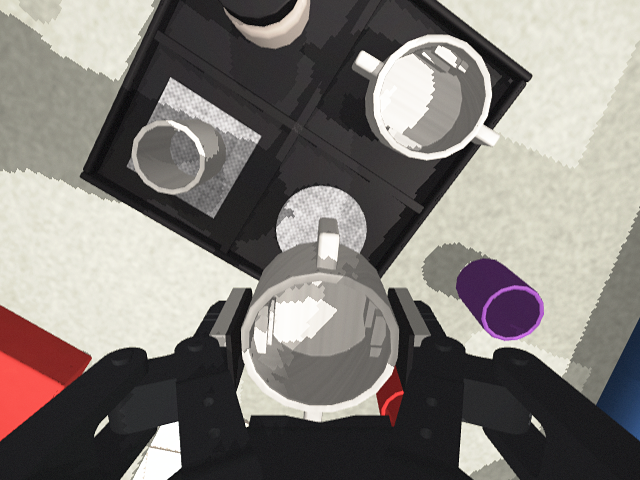

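The cap hangs upright with its rim centre at (320,341). The round pad is dead ahead at (321,230), and the stub stands at (168,157). Descending.

```bash
python3 -m crank '{"travel":[[0,0,0.3],[0,0,0.7],[0,0,1.1],[0,0,1.4],[0,0,1.58]],"turn":[0,0,0,0,0]}'
python3 -m crank '{"travel":[[0,0,0],[0,0,0],[0,0,0.05],[0,0,0.1],[0,0,0.1]],"turn":[0,0,0,0,0]}'
```

```text
clock: 17.17
tcp_pos: [0.5959, 0.2635, 0.0403]
orientation: [-0.0, -0.342, 0.94, 0.0]
wrist_force: [-1.1, 0.7, -1.4]
finger_gap: 0.0544
clock: 17.58
tcp_pos: [0.5967, 0.2637, 0.0377]
orientation: [0.0, -0.342, 0.94, -0.0]
wrist_force: [-0.6, -0.2, -2.2]
finger_gap: 0.0543
```

```bash
python3 -m crank '{"travel":[[0,0,0.02],[0,0,0.04],[0,0,0.04],[0,0,0.04],[0,0,0.04]],"turn":[0,0,0,0,0]}'
python3 -m crank '{"travel":[[0,0,0.02],[0,0,0.02],[0,0,0.02]],"turn":[0,0,0]}'
```

```text
clock: 18.0
tcp_pos: [0.5964, 0.2636, 0.0358]
orientation: [0.0, -0.342, 0.94, 0.0]
wrist_force: [-1.0, -0.4, -3.3]
finger_gap: 0.0544
clock: 18.25
tcp_pos: [0.5965, 0.2636, 0.0354]
orientation: [0.0, -0.342, 0.94, 0.0]
wrist_force: [-0.3, -0.4, 1.9]
finger_gap: 0.0539
```

Contact came at the expected height (0.0354 m, force turned positive). Release in two stages, then retreat.

```bash
python3 -m crank '{"travel":[[0,0,0.01],[0,0,0.01],[0,0,0.01]],"turn":[0,0,0]}'
python3 -m crank '{"travel":[[0,0,0],[0,0,0],[0,0,0],[0,0,0],[0,0,0]],"turn":[0,0,0,0,0]}' 72
python3 -m crank '{"travel":[[0,0,-0.2],[0,0,-0.6],[0,0,-1.2],[0,0,-2.0],[0,0,-2.8]],"turn":[0,0,0,0,0]}'
python3 -m crank '{"travel":[[0,0,-0.8],[0,0,-1.6],[0,0,-2.3],[0,0,-2.6],[0,0,-2.6]],"turn":[0,0,0,0,0]}'
python3 -m crank '{"travel":[[0,0,0],[0,0,0]],"turn":[0,0]}'
python3 - <<'E'
from h import *
c=read_camera("wrist");s=read_camera("scene")
print("cap rim exp",proj(c,(.5962,.2638,.064)),proj(s,(.5962,.2638,.064)),"stub",proj(c,(.6075,.1695,.053)))
a=cv2.resize(c["image"],(400,300),interpolation=cv2.INTER_AREA)
b=cv2.resize(s["image"][180:330,120:480],(720,300),interpolation=2)
e=cv2.resize(c["image"][0:300,150:550],(720,540)) if 0 else None
M=np.zeros((600,720,3),np.uint8);M[:300]=b;M[300:,:400]=a;M[300:600,400:]=c["image"][100:400,180:500]
cv2.imwrite("pics/f9.png",M[:,:,::-1])
E
```

```text
clock: 18.5
tcp_pos: [0.5965, 0.2637, 0.0354]
orientation: [0.0, -0.342, 0.94, 0.0]
wrist_force: [-2.5, -0.8, 5.6]
finger_gap: 0.0544
clock: 18.92
tcp_pos: [0.5964, 0.2636, 0.0344]
orientation: [0.0, -0.342, 0.94, 0.0]
wrist_force: [0.3, 1.1, 0.5]
finger_gap: 0.072
clock: 19.33
tcp_pos: [0.5957, 0.2633, 0.1475]
orientation: [-0.001, -0.342, 0.94, 0.0]
wrist_force: [0.7, -0.0, 0.6]
finger_gap: 0.0722
clock: 19.75
tcp_pos: [0.5981, 0.2641, 0.2557]
orientation: [0.004, -0.342, 0.94, -0.0]
wrist_force: [0.3, -0.3, -0.1]
finger_gap: 0.0719
clock: 19.92
tcp_pos: [0.5958, 0.2634, 0.2492]
orientation: [-0.001, -0.342, 0.94, 0.0]
wrist_force: [-0.1, -0.7, -0.9]
finger_gap: 0.072
cap rim exp [319.56448765 207.00207616] [442.80957165 242.05354649] stub [227.89095517 145.79174423]
```

View pics/f9.png

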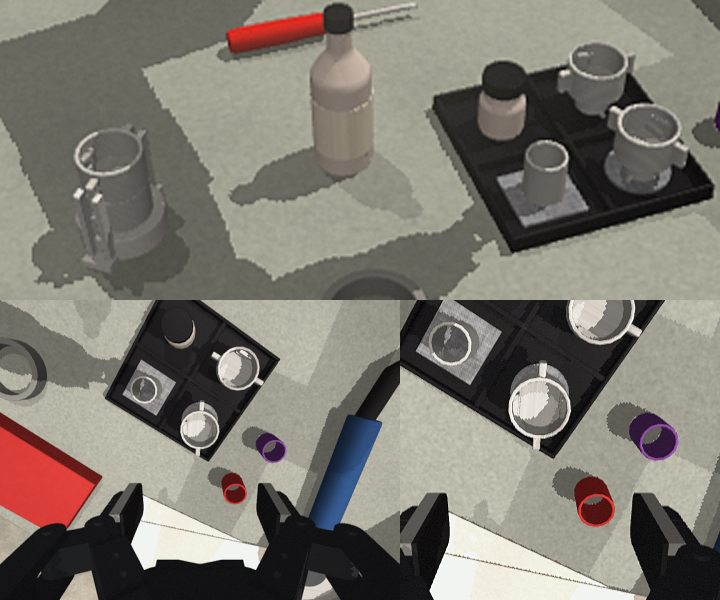

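The cap rim is at (320,207), expected (319.6,207.0). It stands upright on the round pad. The stub is at about (230,142), expected (228,146), so only a few mm off. The stack, bottle, canister and spare cap are in place and the gripper is clear. Handing in.

```bash
python3 -c "
from workcell import *
print(hand_in())"
```

```text
the job is handed in; nothing more can be done
None
```

I finished both moves and handed the job in at about 20 s on the robot's clock; `hand_in()` reports no verdict.

- **Stub:** I moved the grey tube stub to the square pad and released it upright. In the last wrist picture it is about 4 px (2–3 mm) from the pad centre, against a 20 mm limit.
- **Top cap:** I turned it about 63° counter-clockwise while raising it, then lifted it out. The wrist carried only about one cap's weight throughout, and the scene picture after the lift shows the other two caps seated in the stand. I set it down gently on the round pad. Its rim is within 1 px of where a centred cap should appear.
- **Other things:** In the final pictures the two stacked caps, spare cap, canister and bottle look upright and in place. I checked this by eye and did not measure it. The gripper was about 0.2 m clear when I handed in.

No check failed. The only oddities were that the measured finger gap read 1–2 mm below the nominal diameters, and the early twist rose about 1 mm less than commanded. Neither had any effect.

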